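# Tare the bench scale and weigh out a batch of welded post feet

## Task

Get the bench spring scale ready and weigh out a new batch: first move every red angle block off the pan into the yellow tray, then, with the pan empty, turn the black tare knob anticlockwise all the way back to its zero stop. Then stand light and heavy post feet upright on the pan until the red pointer of the pan rests inside the green band of its white strip, leaving any feet you do not need standing on the bench, and do not disturb the brush, hammer, tape, tin and mug.

Things in the scene. Friction and masses are not known exactly. Their poses are not given: they have to be found in the camera images.
- scale: Blue bench spring scale, fixed; base 220 (x) x 370 (y) x 30 mm. Origin on the table. In its frame the pan centre is at x 0, y +100 mm; the blue head (130 x 130 mm, top 120 mm above the table, with a white dial on it) is centred at x 0, y -95 mm.
- pan (a joint): How far the pan has sunk, m: 0 empty, about 0.012 for each 0.32 kg, stop at 0.085. Red pointers on the pan move down white graduated strips on the head's two faces (towards and away from the robot); a pointer is in the middle of the green band at 0.060, and the band covers 0.055 to 0.065.
- pan_top (a point): Centre of the pan's upper surface, with the scale's axes; 130 mm above the table when empty, sinking with load. Aluminium pan 210 x 210 mm outside, 198 x 198 mm inside a rim that stands 8 mm above the surface.
- tare (a joint): Angle of the black tare knob, rad: 0 at the zero stop, growing clockwise seen from above (up to 4.6). Turn it anticlockwise to reach zero. Stiff enough to stay where it is left (0.06 N m).
- tare_grip (a point): Point on the knob's vertical axis at the height to grip. The knob has an upright bar grip 52 mm long (along this point's x), 14 mm wide (y) and 34 mm tall, its top 11 mm above this point, its foot 23 mm below. The point turns with the knob; its red pointer points along the point's -x and at zero lies over the green mark on the dial, along the scale's -x.
- tray: Yellow open tool tray, fixed, 250 (x) x 130 (y) x 35 mm tall, walls and floor 5 mm. Origin on the table under its centre.
- block1: Red arrow-shaped plastic angle block (hollow, used to set up welds), about 0.04 kg, 26 mm thick, lying flat. Body 60 (x) x 46 (y) mm centred on the origin, with a point reaching x = +53 mm. Origin at its underside. May be absent.
- block2: Red arrow-shaped plastic angle block (hollow, used to set up welds), about 0.04 kg, 26 mm thick, lying flat. Body 60 (x) x 46 (y) mm centred on the origin, with a point reaching x = +53 mm. Origin at its underside. May be absent.
- block3: Red arrow-shaped plastic angle block (hollow, used to set up welds), about 0.04 kg, 26 mm thick, lying flat. Body 60 (x) x 46 (y) mm centred on the origin, with a point reaching x = +53 mm. Origin at its underside. May be absent.
- light1: Light welded post foot, 0.32 kg within 5 percent: rust-brown square plate 60 x 60 x 8 mm with an upright rust-brown tube stub of 38 mm diameter on its middle, 55 mm tall in all. Origin at the centre of the underside, z up the stub. May be absent.
- light2: Light welded post foot, 0.32 kg within 5 percent: rust-brown square plate 60 x 60 x 8 mm with an upright rust-brown tube stub of 38 mm diameter on its middle, 55 mm tall in all. Origin at the centre of the underside, z up the stub. May be absent.
- light3: Light welded post foot, 0.32 kg within 5 percent: rust-brown square plate 60 x 60 x 8 mm with an upright rust-brown tube stub of 38 mm diameter on its middle, 55 mm tall in all. Origin at the centre of the underside, z up the stub. May be absent.
- heavy1: Heavy welded post foot, 0.64 kg within 5 percent: bright steel square plate 60 x 60 x 18 mm with an upright rust-brown tube stub of 38 mm diameter on its middle, 65 mm tall in all. Origin at the centre of the underside, z up the stub. May be absent.
- heavy2: Heavy welded post foot, 0.64 kg within 5 percent: bright steel square plate 60 x 60 x 18 mm with an upright rust-brown tube stub of 38 mm diameter on its middle, 65 mm tall in all. Origin at the centre of the underside, z up the stub. May be absent.
- heavy3: Heavy welded post foot, 0.64 kg within 5 percent: bright steel square plate 60 x 60 x 18 mm with an upright rust-brown tube stub of 38 mm diameter on its middle, 65 mm tall in all. Origin at the centre of the underside, z up the stub. May be absent.
- brush: Brush lying on the bench on the robot's side of the feet; bystander.
- hammer: Hammer lying beyond the feet; bystander.
- tape: Roll of blue tape, 90 mm across, 30 mm tall, between robot and scale; bystander.
- tin: Grey and yellow tin, 70 mm across, 100 mm tall, beyond the scale; bystander.
- mug: Blue mug, 80 mm across, 90 mm tall, to the left of the tray; bystander.
Mind the look-alikes: they are no part of the job. Leave any blue or grey look-alike of the block3 alone.

How it is judged (in metres and radians):
On the way, in this order (a step that is already met when the one before it is completed fails the run):
1. every red block lies in the yellow tray and the pan is empty and up (x of block1 in the frame of tray between -0.12 and 0.12 m and y of block1 in the frame of tray between -0.06 and 0.06 m and height (world z) of each of block1, block2, block3 below 0.03 m and x of block2 in the frame of tray between -0.12 and 0.12 m and y of block2 in the frame of tray between -0.06 and 0.06 m and x of block3 in the frame of tray between -0.12 and 0.12 m and y of block3 in the frame of tray between -0.06 and 0.06 m and value of joint pan below 0.004 m), for 0.3 s.
2. the tare knob is at its zero stop, the pan still empty (value of joint tare below 0.08 rad and value of joint pan below 0.004 m), for 0.3 s.
At the end, for the whole second after the job is handed in: The pan rests sunk by 55 to 65 mm (pointer in the green band), the tare knob is within 0.08 rad of its zero stop, every red block lies in the tray, every foot is upright (within 0.25 rad), at rest, and on the pan or on the bench (value of joint pan between 0.055 and 0.065 m and velocity of joint pan between -0.01 and 0.01 m/s and value of joint tare below 0.08 rad and x of block1 in the frame of tray between -0.12 and 0.12 m and y of block1 in the frame of tray between -0.06 and 0.06 m and height (world z) of each of block1, block2, block3 below 0.03 m and x of block2 in the frame of tray between -0.12 and 0.12 m and y of block2 in the frame of tray between -0.06 and 0.06 m and x of block3 in the frame of tray between -0.12 and 0.12 m and y of block3 in the frame of tray between -0.06 and 0.06 m and angle between each of light1, light2, light3, heavy1, heavy2, heavy3's own z axis and vertical below 0.25 rad and linear speed of each of light1, light2, light3, heavy1, heavy2, heavy3 below 0.02 m/s and (height (world z) of light1 below 0.02 m or (x of light1 in the frame of pan_top between -0.1 and 0.1 m and y of light1 in the frame of pan_top between -0.1 and 0.1 m)) and (height (world z) of light2 below 0.02 m or (x of light2 in the frame of pan_top between -0.1 and 0.1 m and y of light2 in the frame of pan_top between -0.1 and 0.1 m)) and (height (world z) of light3 below 0.02 m or (x of light3 in the frame of pan_top between -0.1 and 0.1 m and y of light3 in the frame of pan_top between -0.1 and 0.1 m)) and (height (world z) of heavy1 below 0.02 m or (x of heavy1 in the frame of pan_top between -0.1 and 0.1 m and y of heavy1 in the frame of pan_top between -0.1 and 0.1 m)) and (height (world z) of heavy2 below 0.02 m or (x of heavy2 in the frame of pan_top between -0.1 and 0.1 m and y of heavy2 in the frame of pan_top between -0.1 and 0.1 m)) and (height (world z) of heavy3 below 0.02 m or (x of heavy3 in the frame of pan_top between -0.1 and 0.1 m and y of heavy3 in the frame of pan_top between -0.1 and 0.1 m))); the robot touches nothing.
It fails at once if the brush is pushed more than 40 mm away (distance of brush from where it was at the start of the episode above 0.04 m).
It fails at once if the hammer is pushed more than 40 mm away (distance of hammer from where it was at the start of the episode above 0.04 m).
It fails at once if the tape is pushed more than 40 mm away (distance of tape from where it was at the start of the episode above 0.04 m).
It fails at once if the tin is pushed more than 40 mm away (distance of tin from where it was at the start of the episode above 0.04 m).
It fails at once if the mug is pushed more than 40 mm away (distance of mug from where it was at the start of the episode above 0.04 m).
Of block1, block2, block3 only 2 to 3 are there at a start; the rules pass over those that are not, and their reading is None.
Of light1, light2, light3, heavy1, heavy2, heavy3 only 4 to 6 are there at a start; the rules pass over those that are not, and their reading is None.
At some moment in a run one of block1, block2, block3, light1, light2, light3, heavy1, heavy2, heavy3 may be knocked a few centimetres aside while the robot is not near it.
Once in a run the grip may slacken for a moment while it holds something.
It also fails if it takes over 210 s, if anything falls off the work surface, if the arm or the gripper's body presses on something with over 40 N, if the wrist force passes 120 N, or if a joint passes its speed limit or range.

## Robot

A 7-joint arm with a two-finger parallel gripper is mounted at the origin on the work surface. World frame = base frame: x ahead of the robot, y to its left, z up, the work surface at z = 0. Lengths are in m, angles in degrees, forces in N, time in s.
With the tool pointing down it reaches from about 0.4 to 0.875 m from the base axis. Payload 4.4 kg.
Tool frame: the origin (TCP) lies at the very end of the fingers, on their centre line; the grasp point (between the pads) lies 19 mm behind it; y points along the fingers, z is the direction in which the jaws open and shut, and the axes are right-handed (so a half turn about y gives the same grasp; the last joint's range is limited). The gripper opens to 85 mm and grips with 20 to 120 N. Pads are 22 mm wide; open, the fingers measure 114 mm over their backs; the gripper's body (76 mm by 85 mm) begins 54 mm behind the grasp point. The pads swing forward as they close: fully open they stand 13 mm farther back than shut.
Start: joints at [65.214, 36.005, 2.206, 86.941, -1.547, 57.084, -1.146], TCP at [0.233, -0.607, 0.231] pointing down, gripper open.
Joint ranges: [-175.42, 175.42], [-21.48, 121.26], [-71.46, 75.88], [10.55, 141.38], [-63.04, 243.04], [13.31, 113.54], [-168.57, 168.57]. Speed limits (degrees/s): [147.25, 147.25, 180, 180, 180, 180, 180].

## Interface

Orientations are given as [roll, pitch, yaw] about the fixed x, y, z axes, in that order (R = Rz(yaw) Ry(pitch) Rx(roll)).
In Python, from station import r, fingers, planner, viewer, order, current_time, current_q, current_qvel, current_effort, current_eef_pos, current_ee_rot, current_ft_force, current_moment, current_grip_width gives the robot as it stands. Calls block until the motion is done:
- r.movep(position, orientation): joint-space move of the TCP to a pose.
- r.line_to(position, rotation=None, v=0.15): straight line of the TCP; rotation=None keeps the orientation; v is the mean speed in m/s.
- r.set_joints(angles): joint-space move.
- fingers.set_gripper(opening, grasp_force=None): opening from 0.0 (shut) to 1.0 (fully open); grasp_force is the grip in N (None keeps the last); returns when the fingers have stopped.
- r.hold(seconds).
- planner.ik(position, orientation): joint angles nearest the present ones, or None.
- viewer.capture(name): name is "scene" or "top" or "wrist"; returns a dict with "image" (400x640x3 uint8, red, green, blue), "vertical_fov" (degrees; the focal length in pixels is half the picture's height over the tangent of half this angle, whatever the lens; pixels are square), "cx", "cy" (the principal point, pixels), "distortion" ([k1, k2, p1, p2, k3] as OpenCV has them; the pictures are not rectified), "extrinsics" (4x4, takes a point from world to camera coordinates). Camera axes: x right, y down, z forward; pixel columns grow to the right and rows downward; lengths in m; the calibration is good to about 2 mm. A picture is of the moment at which its call begins. There is no depth.
A pose or a line that the arm cannot do raises r.MotionError and nothing moves.
- order.hand_in(): hands the job in, once; it reports no verdict.
Trained networks look in a picture, given as the dict that the camera call returned (one of the last four; its "shot" number tells which), for a name from the list of things; names that differ only in an ending like _2 or _b are one class to them, and where a whole thing is asked for, a point or a joint stands for the part that bears it (a point fixed in the world has none). Each returns a list of dicts, best first, with "p" (0 to 1); they miss things now and then, are a little off and sometimes report something else, mostly with a low value. They report only what shows in the picture. A call takes as long as a camera call. They do not tell look-alikes from the thing itself.
- viewer.find_in(picture, target): "extent" ([left, top, width, height] in pixels, round what is visible of it).
- viewer.place_of(picture, target): "location" ([column, row] in pixels: a listed point, or the origin of a listed thing).
Readings, each from a call of its own:
- current_time(): time.
- current_q(): joint angles.
- current_qvel(): joint speeds.
- current_effort(): joint torques, N m.
- current_eef_pos(): TCP position.
- current_ee_rot(): TCP orientation.
- current_ft_force(): force on the tool from outside, world axes, zero at the start.
- current_moment(): the same for the moment, N m.
- current_grip_width(): opening from 0.0 (shut) to 1.0 (fully open).
Only numpy, scipy, OpenCV 4.12 (cv2) and the standard library are available. Lean on these libraries where they do the work, as an engineer would, in place of code of your own. Each camera call takes 0.05 s, during which the arm holds its last target.

## Working session

There is one attempt and no reset: what is moved stays moved. The work goes in short steps, each a Python script; the robot and the scene stay as the last script left them, time stands still between calls to the robot, and variables do not carry over. Pictures are saved under pics/ and viewed, and the job is handed in when it is done.

```bash
ls; mkdir -p pics; python3 - <<'E'
from station import *
import cv2,numpy as np
for n in ["scene","top","wrist"]:
    p=viewer.capture(n); cv2.imwrite(f"pics/a_{n}.png",p["image"][:,:,::-1])
    print(n,p["vertical_fov"],p["cx"],p["cy"],p["distortion"],np.round(p["extrinsics"],3).tolist())
print(current_time(),current_eef_pos(),current_ee_rot())
E
```

```text
pics
scene 47.756040026579576 314.1384739399427 195.1060295698211 [0.03346868 0.         0.         0.         0.        ] [[0.833, 0.553, 0.014, -0.497], [0.362, -0.527, -0.769, -0.042], [-0.418, 0.646, -0.639, 1.669], [0.0, 0.0, 0.0, 1.0]]
top 44.6349702051531 317.9846954136906 196.26947460394976 [-0.02060748  0.          0.          0.          0.        ] [[-0.001, -1.0, 0.01, 0.08], [-0.997, 0.0, -0.072, 0.514], [0.072, -0.01, -0.997, 1.581], [0.0, 0.0, 0.0, 1.0]]
wrist 71.54315297995397 322.1064207694399 201.42251630118304 [-0.00784415  0.          0.          0.          0.        ] [[0.359, -0.933, -0.003, -0.649], [-0.9, -0.347, 0.262, -0.035], [-0.246, -0.092, -0.965, 0.379], [0.0, 0.0, 0.0, 1.0]]
0.15 [ 0.23295248 -0.60630491  0.23058196] [-9.00856575e+01 -2.13418835e-03 -1.58986088e+02]
```

View pics/a_scene.png

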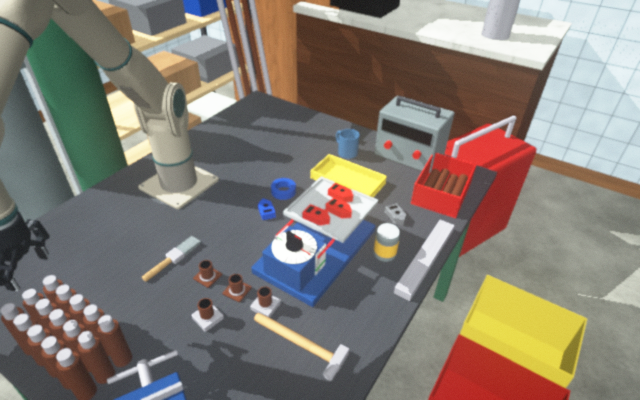

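View pics/a_top.png

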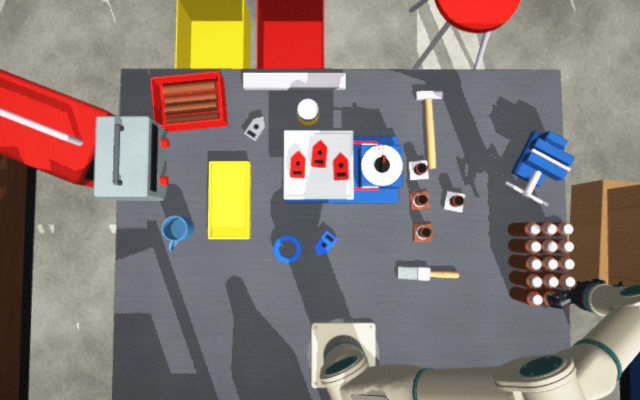

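View pics/a_wrist.png

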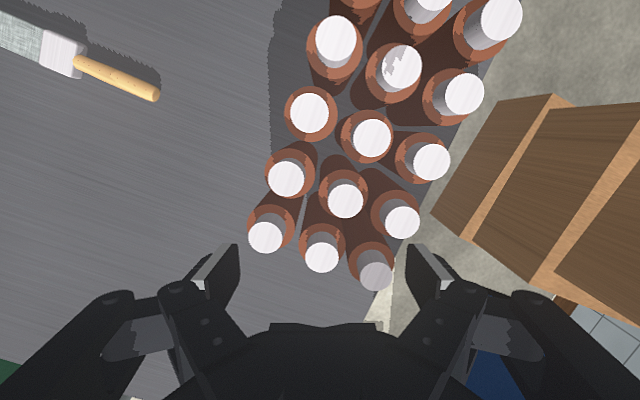

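```bash
cat > h.py <<'E'
from station import *
import cv2,numpy as np
def K(p):
    f=200/np.tan(np.radians(p["vertical_fov"])/2)
    return np.array([[f,0,p["cx"]],[0,f,p["cy"]],[0,0,1.]])
def ray(p,uv):
    n=cv2.undistortPoints(np.array([[uv]],float),K(p),np.array(p["distortion"]))[0,0]
    E=np.array(p["extrinsics"]);R=E[:3,:3];t=E[:3,3]
    o=-R.T@t; d=R.T@np.array([n[0],n[1],1]); return o,d/np.linalg.norm(d)
def atz(p,uv,z):
    o,d=ray(p,uv); return o+d*(z-o[2])/d[2]
def tri(obs):
    A=np.zeros((3,3));b=np.zeros(3)
    for p,uv in obs:
        o,d=ray(p,uv);M=np.eye(3)-np.outer(d,d);A+=M;b+=M@o
    return np.linalg.solve(A,b)
def proj(p,X):
    E=np.array(p["extrinsics"]);rv=cv2.Rodrigues(E[:3,:3])[0]
    return cv2.projectPoints(np.array([X],float),rv,E[:3,3],K(p),np.array(p["distortion"]))[0][0,0]
def save(p,name,scale=1,crop=None):
    im=p["image"][:,:,::-1]
    if crop: x,y,w,h=crop; im=im[y:y+h,x:x+w]
    cv2.imwrite(f"pics/{name}.png",cv2.resize(im,None,fx=scale,fy=scale,interpolation=cv2.INTER_CUBIC))
def D(yaw): return [-90,0,yaw]
E
python3 - <<'E'
from h import *
s=viewer.capture("scene");t=viewer.capture("top")
for n in ["scale","pan_top","tare_grip","tray","block1","block2","light1","heavy1","tape","mug","tin","brush","hammer"]:
    for p,nm in((t,"top"),(s,"scene")):
        print(n,nm,[(np.round(d["location"],1).tolist(),round(d["p"],2), np.round(atz(p,d["location"],{"pan_top":.126,"tare_grip":.145,"block1":.126,"block2":.126}.get(n,0)),3)[:2].tolist()) for d in viewer.place_of(p,n)[:7]])
print(current_time())
save(t,"b_top",3,(270,60,210,200)); 
save(s,"b_sc",3,(190,160,250,180))
E
```

```text
scale top [([347.5, 171.9], 0.95, [0.597, -0.019])]
scale scene [([313.2, 254.6], 0.56, [0.604, -0.016])]
pan_top top [([317.7, 160.4], 0.97, [0.617, 0.082])]
pan_top scene [([328.0, 203.7], 0.59, [0.587, 0.089])]
tare_grip top [([383.2, 163.3], 0.82, [0.605, -0.117]), ([299.7, 168.4], 0.51, [0.589, 0.137])]
tare_grip scene [([292.8, 234.6], 0.65, [0.587, -0.098]), ([349.6, 154.9], 0.53, [0.521, 0.333])]
tray top [([229.5, 200.1], 0.8, [0.502, 0.373])]
tray scene [([351.3, 181.6], 0.66, [0.517, 0.372]), ([386.8, 248.4], 0.6, [0.781, 0.137]), ([346.8, 153.8], 0.52, [0.41, 0.52])]
block1 top [([297.3, 171.4], 0.9, [0.583, 0.144]), ([340.4, 169.0], 0.86, [0.59, 0.012]), ([253.7, 131.0], 0.83, [0.708, 0.279]), ([317.2, 155.8], 0.75, [0.631, 0.083]), ([326.7, 240.9], 0.61, [0.37, 0.055]), ([313.4, 113.9], 0.6, [0.762, 0.095]), ([349.2, 169.6], 0.55, [0.588, -0.015])]
block1 scene [([339.8, 191.6], 0.86, [0.586, 0.161]), ([266.8, 211.1], 0.82, [0.452, -0.045]), ([316.7, 214.6], 0.76, [0.585, 0.027]), ([338.2, 211.8], 0.67, [0.632, 0.075]), ([395.6, 215.0], 0.61, [0.783, 0.16]), ([315.5, 25
[... 973 characters left out ...]
3], 0.56, [0.788, 0.105])]
tape scene [([284.6, 193.3], 0.81, [0.352, 0.175]), ([238.4, 288.6], 0.35, [0.499, -0.247])]
mug top [([182.6, 228.4], 0.67, [0.409, 0.527])]
mug scene [([347.4, 153.0], 0.77, [0.409, 0.527])]
tin top [([308.5, 113.8], 0.79, [0.793, 0.111])]
tin scene [([386.0, 250.1], 0.85, [0.782, 0.129]), ([315.2, 213.3], 0.33, [0.503, 0.147])]
brush top [([427.8, 276.1], 0.93, [0.252, -0.282]), ([428.8, 130.6], 0.41, [0.737, -0.293]), ([345.6, 171.6], 0.27, [0.598, -0.012])]
brush scene [([172.4, 259.3], 0.69, [0.259, -0.274])]
hammer top [([428.7, 128.7], 0.8, [0.743, -0.293]), ([422.3, 233.3], 0.38, [0.392, -0.266])]
hammer scene [([297.1, 340.3], 0.86, [0.735, -0.289])]
1.55
```

View pics/b_top.png

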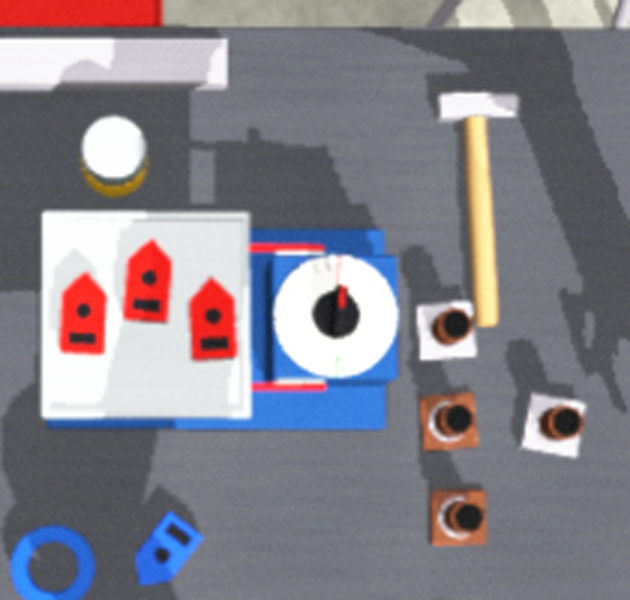

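View pics/b_sc.png

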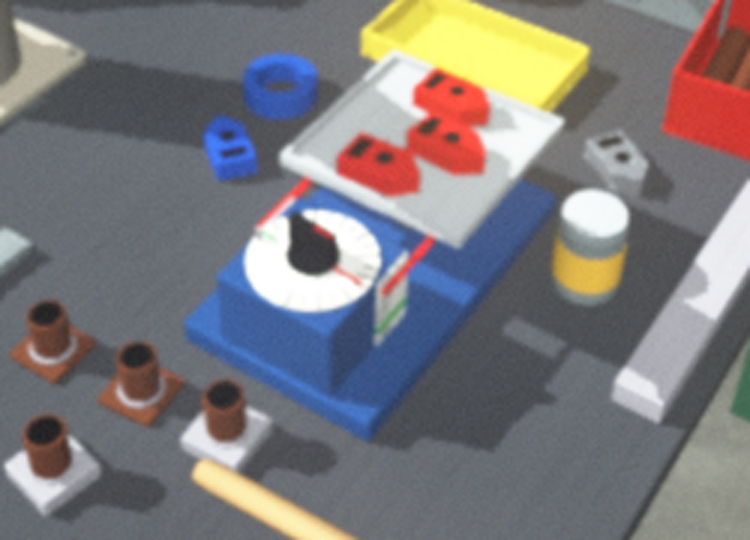

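```bash
python3 - <<'E'
from h import *
q=np.array(current_q())
for pos in [(.60,.08,.38),(.60,.08,.15),(.5,.37,.1),(.6,-.115,.16),(.5,-.37,.05),(.6,-.25,.05)]:
  for yaw in (-180,-90,0,90):
    k=planner.ik(list(pos),D(yaw)); print(pos,yaw,None if k is None else np.round(k).tolist())
r.line_to([.233,-.607,.40])
r.movep([.54,.08,.42],D(-180))
p=viewer.capture("wrist");save(p,"c_w")
print(current_q())
E
```

```text
(0.6, 0.08, 0.38) -180 [-2.0, 26.0, -13.0, 81.0, 6.0, 74.0, -106.0]
(0.6, 0.08, 0.38) -90 [6.0, 27.0, -27.0, 81.0, 12.0, 75.0, -21.0]
(0.6, 0.08, 0.38) 0 [16.0, 30.0, -45.0, 81.0, 22.0, 78.0, 60.0]
(0.6, 0.08, 0.38) 90 [23.0, 35.0, -61.0, 81.0, 30.0, 82.0, 143.0]
(0.6, 0.08, 0.15) -180 [-14.0, 38.0, 5.0, 99.0, -5.0, 43.0, -96.0]
(0.6, 0.08, 0.15) -90 [1.0, 39.0, -18.0, 99.0, 16.0, 45.0, -24.0]
(0.6, 0.08, 0.15) 0 [14.0, 43.0, -40.0, 98.0, 34.0, 52.0, 49.0]
(0.6, 0.08, 0.15) 90 [-29.0, 41.0, 31.0, 99.0, -28.0, 47.0, -165.0]
(0.5, 0.37, 0.1) -180 [-44.0, 43.0, 7.0, 98.0, -8.0, 39.0, -122.0]
(0.5, 0.37, 0.1) -90 [-25.0, 45.0, -24.0, 98.0, 25.0, 43.0, -61.0]
(0.5, 0.37, 0.1) 0 [-16.0, 48.0, -39.0, 97.0, 38.0, 49.0, 18.0]
(0.5, 0.37, 0.1) 90 [-6.0, 57.0, -61.0, 97.0, 56.0, 62.0, 94.0]
(0.6, -0.115, 0.16) -180 [5.0, 38.0, 5.0, 98.0, -5.0, 45.0, -78.0]
(0.6, -0.115, 0.16) -90 [19.0, 38.0, -17.0, 97.0, 14.0, 47.0, -5.0]
(0.6, -0.115, 0.16) 0 [31.0, 42.0, -38.0, 97.0, 32.0, 52.0, 70.0]
(0.6, -0.115, 0.16) 90 [-11.0, 41.0, 32.0, 98.0, -27.0, 49.0, -147.0]
(0.5, -0.37, 0.05) -180 [30.0, 47.0, 6.0, 99.0, -7.0, 34.0, -49.0]
(0.5, -0.37, 0.05) -90 [40.0, 47.0, -10.0, 99.0, 13.0, 35.0, 22.0]
(0.5, -0.37, 0.05) 0 [53.0, 51.0, -32.0, 99.0, 38.0, 42.0, 91.0]
(0.5, -0.37, 0.05) 90 [18.0, 50.0, 28.0, 100.0, -35.0, 39.0, -115.0]
(0.6, -0.25, 0.05) -180 [16.0, 49.0, 7.0, 95.0, -9.0, 37.0, -62.0]
(0.6, -0.25, 0.05) -90 [26.0, 49.0, -9.0, 94.0, 12.0, 38.0, 10.0]
(0.6, -0.25, 0.05) 0 [39.0, 53.0, -33.0, 94.0, 38.0, 45.0, 79.0]
(0.6, -0.25, 0.05) 90 [3.0, 53.0, 30.0, 95.0, -36.0, 42.0, -130.0]
[   8.39216009   20.09214621  -28.72789712   85.84907401    9.78946231
   76.57181166 -111.23383431]
```

View pics/c_w.png

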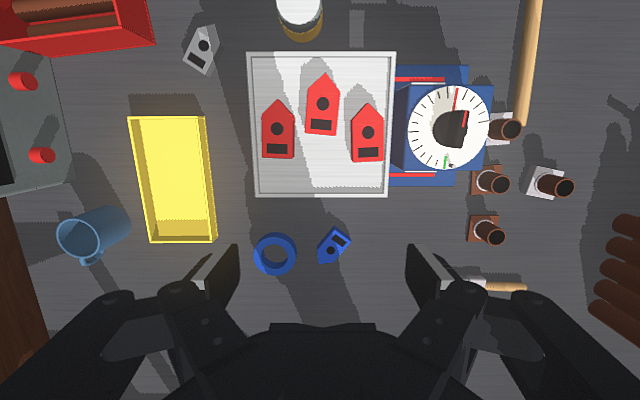

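```bash
cat >> h.py <<'E'
def redmask(im):
    hsv=cv2.cvtColor(np.ascontiguousarray(im),cv2.COLOR_RGB2HSV)
    return (((hsv[...,0]<8)|(hsv[...,0]>172))&(hsv[...,1]>150)&(hsv[...,2]>90)).astype(np.uint8)
def blocks(p,ztop,poly,amin=150):
    # poly: world xy bounds xmin,xmax,ymin,ymax
    m=redmask(p["image"]); m=cv2.morphologyEx(m,cv2.MORPH_CLOSE,np.ones((5,5)))
    out=[]
    for c in cv2.findContours(m,cv2.RETR_EXTERNAL,cv2.CHAIN_APPROX_NONE)[0]:
        if cv2.contourArea(c)<amin: continue
        w=np.array([atz(p,x[0],ztop)[:2] for x in c])
        (cx,cy),(a,b),ang=cv2.minAreaRect((w*1000).astype(np.float32))
        if not(poly[0]<cx/1000<poly[1] and poly[2]<cy/1000<poly[3]): continue
        bx=cv2.boxPoints(((cx,cy),(a,b),ang))
        e=bx[1]-bx[0] if np.linalg.norm(bx[1]-bx[0])>np.linalg.norm(bx[2]-bx[1]) else bx[2]-bx[1]
        e=e/np.linalg.norm(e); M=cv2.moments((w*1000).astype(np.float32)); g=np.array([M["m10"],M["m01"]])/M["m00"]
        if (g-[cx,cy])@e>0: e=-e   # centroid lies to the tail side
        o=np.array([cx,cy])-11.5*e
        out.append((o/1000,np.degrees(np.arctan2(e[1],e[0])),sorted((a,b))))
    return out
E
python3 - <<'E'
from h import *
p=viewer.capture("wrist")
for b in blocks(p,.1515,(.45,.75,-.05,.22)): print(b)
for n in ["scale","pan_top","tare_grip","tray","block1","light1","heavy1"]:
  z={"pan_top":.126,"tare_grip":.145,"block1":.1255}.get(n,0)
  print(n,[(np.round(d["location"],1).tolist(),round(d["p"],2), np.round(atz(p,d["location"],z),3)[:2].tolist()) for d in viewer.place_of(p,n)[:7]])
hsv=cv2.cvtColor(np.ascontiguousarray(p["image"]),cv2.COLOR_RGB2HSV)
m=((abs(hsv[...,0].astype(int)-28)<7)&(hsv[...,1]>120)).astype(np.uint8)
c=max(cv2.findContours(m,0,2)[0],key=cv2.contourArea)
print("tray px",cv2.boundingRect(c)); ap=cv2.approxPolyDP(c,6,True)[:,0]
print([(a.tolist(),np.round(atz(p,a,.035)[:2],3).tolist()) for a in ap])
save(p,"d_tare",6,(385,60,120,100))
# pan rim: corners
for uv in [(247,52),(396,52),(388,196),(255,196)]: print(np.round(atz(p,uv,.1335),3))
E
```

```text
(array([0.58540313, 0.01430678]), np.float32(1.4800318), [46.178199768066406, 81.20008087158203])
(array([0.59083589, 0.14363672]), np.float32(-2.6749542), [45.50664520263672, 81.15996551513672])
(array([0.62439778, 0.07990701]), np.float32(-5.124827), [44.52109909057617, 81.23235321044922])
scale [([374.2, 127.1], 0.8, [0.604, -0.023]), ([480.7, 281.7], 0.58, [0.263, -0.283])]
pan_top [([320.3, 130.1], 0.92, [0.6, 0.082])]
tare_grip [([455.7, 129.1], 0.83, [0.602, -0.116])]
tray [([183.1, 178.6], 0.92, [0.502, 0.366]), ([277.9, 137.3], 0.33, [0.585, 0.167])]
block1 [([279.6, 136.4], 0.97, [0.591, 0.145]), ([202.6, 56.1], 0.91, [0.704, 0.25]), ([323.9, 112.1], 0.81, [0.627, 0.077]), ([365.1, 140.3], 0.8, [0.585, 0.013]), ([334.3, 239.8], 0.74, [0.42, 0.059])]
light1 [([482.8, 178.5], 0.93, [0.502, -0.251]), ([482.6, 226.3], 0.89, [0.397, -0.267]), ([178.9, 179.6], 0.3, [0.5, 0.375])]
heavy1 [([535.9, 177.4], 0.95, [0.504, -0.361]), ([491.5, 130.1], 0.83, [0.599, -0.254])]
tray px (127, 115, 91, 128)
[([204, 116], [0.624, 0.294]), ([127, 116], [0.625, 0.436]), ([150, 242], [0.377, 0.434]), ([217, 236], [0.39, 0.294])]
[0.707 0.184 0.134]
[ 0.706 -0.024  0.134]
[ 0.499 -0.026  0.134]
[0.499 0.186 0.134]
```

View pics/d_tare.png

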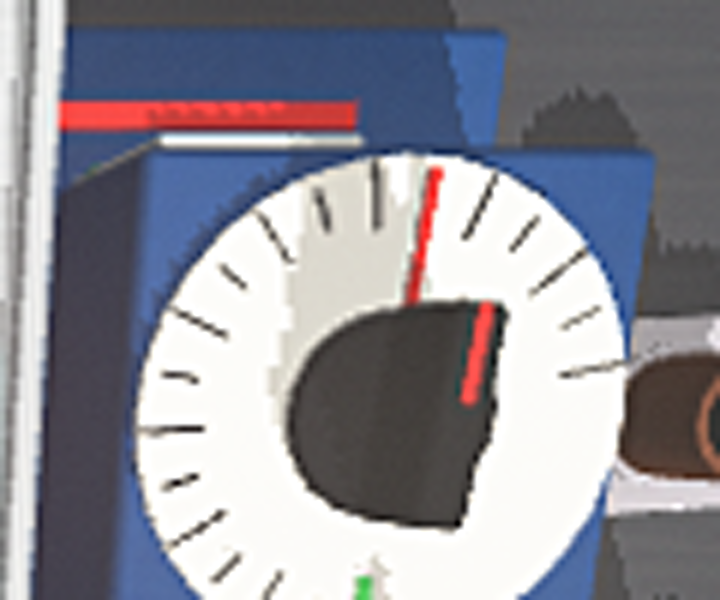

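```bash
cat >> h.py <<'E'
TR=np.array([.501,.365])
def grip(): return round(float(current_grip_width())*85,1)
def pick(o,yaw,zb,off=-.012,op=.68):
    a=np.radians(yaw); g=np.array(o)+off*np.array([np.cos(a),np.sin(a)])
    fingers.set_gripper(op,40)
    r.movep([g[0],g[1],.25],D(yaw-180)); r.line_to([g[0],g[1],zb+.008],v=.12)
    print("ft pre",np.round(current_ft_force(),1))
    fingers.set_gripper(0.0,40); print("grip mm",grip())
    r.line_to([g[0],g[1],.25],v=.2); print("lifted",grip())
def place(dx,off=-.012,dy=-.012):
    x=TR[0]+dx; y=TR[1]+dy+off
    r.movep([x,y,.16],D(-90)); print("over",grip()); r.line_to([x,y,.017],v=.12); print("ft",np.round(current_ft_force(),1))
    fingers.set_gripper(.66,40); r.line_to([x,y,.16],v=.2)
E
python3 - <<'E'
from h import *
pick((.5854,.0143),1.5,.1255); place(-.071)
t=viewer.capture("top");save(t,"e_t",2,(160,90,300,200))
print(current_time())
E
```

```text
ft pre [-0.5  0.5 -0.4]
grip mm 44.6
lifted 44.6
over 44.4
ft [ 0.3  0.8 -0.6]
13.1083
```

View pics/e_t.png

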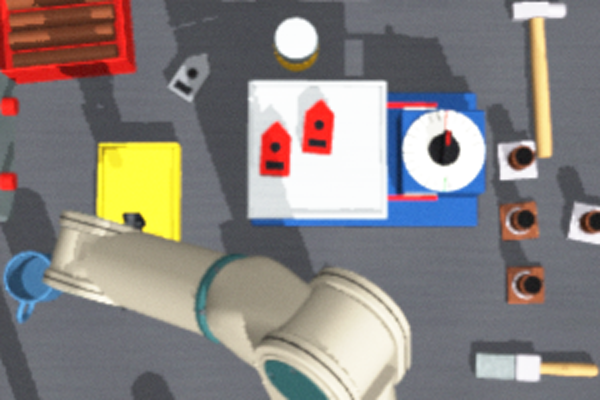

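```bash
cat >> h.py <<'E'
PB=(.50,.71,-.03,.19)
def look():
    r.movep([.54,.08,.42],D(-180)); return viewer.capture("wrist")
E
python3 - <<'E'
from h import *
p=look(); save(p,"f1"); bs=blocks(p,.153,PB); print(bs)
print("tray",blocks(p,.031,(.36,.64,.28,.45)))
b=max(bs,key=lambda b:b[0][1]); pick(b[0],b[1],.127); place(.071)
p=look(); save(p,"f2"); bs=blocks(p,.1545,PB); print(bs)
print("tray",blocks(p,.031,(.36,.64,.28,.45)));print(current_time())
E
```

```text
[(array([0.59056505, 0.14372712]), np.float32(-3.003029), [45.525474548339844, 80.54937744140625]), (array([0.6241375 , 0.08004585]), np.float32(-5.0342255), [44.242027282714844, 80.78775024414062])]
tray [(array([0.43284628, 0.34868797]), np.float32(90.19959), [50.715938568115234, 88.40760040283203])]
ft pre [-0.2  0.  -0.1]
grip mm 44.9
lifted 44.3
over 45.1
ft [-0.   0.  -0.6]
[(array([0.62436418, 0.08006399]), np.float32(-5.157392), [44.17677688598633, 80.63595581054688])]
tray [(array([0.43354587, 0.34927743]), np.float32(90.17636), [50.72636795043945, 89.86441802978516]), (array([0.57184361, 0.34859767]), np.float32(90.072266), [44.3437614440918, 90.48115539550781])]
22.575
```

View pics/f2.png

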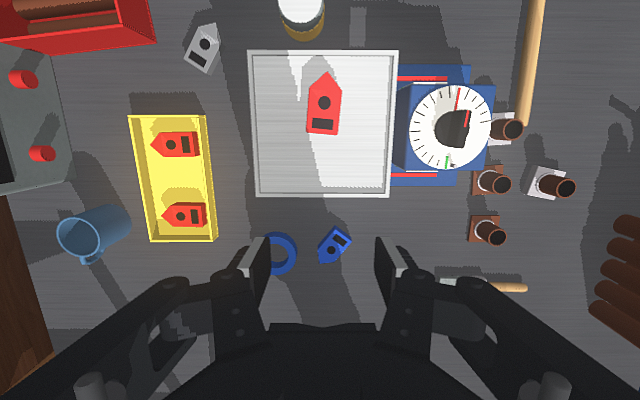

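```bash
python3 - <<'E'
from h import *
pick((.6243,.0801),-5.1,.1285); place(0.002)
r.movep([.54,-.115,.36],D(-180)); p=viewer.capture("wrist"); save(p,"g1")
print([(np.round(d["location"],1).tolist(),round(d["p"],2),np.round(atz(p,d["location"],.145),4).tolist()) for d in viewer.place_of(p,"tare_grip")])
save(p,"g2",6,(260,60,120,100)); print(current_time())
print("tray",blocks(p,.031,(.36,.64,.28,.45)))
for y in (-180,-150,-120,-90,-60,-30,0,10,20,30): k=planner.ik([.603,-.115,.16],D(y)); print(y,None if k is None else np.round(k).tolist())
E
```

```text
ft pre [-0.5  0.3 -0.8]
grip mm 44.5
lifted 44.6
over 44.5
ft [ 0.9  1.1 -0.6]
[([320.8, 128.7], 0.83, [0.6029, -0.1112, 0.145])]
31.1583
tray [(array([0.43336418, 0.34916499]), np.float32(90.239365), [50.08682632446289, 90.74125671386719]), (array([0.50475284, 0.34934373]), np.float32(90.19538), [48.209659576416016, 90.4564208984375]), (array([0.5721105 , 0.34844961]), np.float32(92.47286), [44.500152587890625, 89.17695617675781])]
-180 [31.0, 43.0, -39.0, 96.0, 32.0, 53.0, -110.0]
-150 [35.0, 45.0, -45.0, 96.0, 37.0, 55.0, -85.0]
-120 [37.0, 47.0, -52.0, 96.0, 42.0, 58.0, -59.0]
-90 [41.0, 50.0, -59.0, 96.0, 48.0, 63.0, -33.0]
-60 [43.0, 54.0, -66.0, 96.0, 53.0, 68.0, -7.0]
-30 [45.0, 56.0, -70.0, 96.0, 56.0, 70.0, 21.0]
0 [45.0, 56.0, -71.0, 96.0, 56.0, 71.0, 50.0]
10 [41.0, 51.0, -61.0, 96.0, 49.0, 64.0, 66.0]
20 [41.0, 51.0, -61.0, 96.0, 49.0, 64.0, 76.0]
30 [41.0, 51.0, -61.0, 96.0, 49.0, 64.0, 86.0]
```

View pics/g1.png

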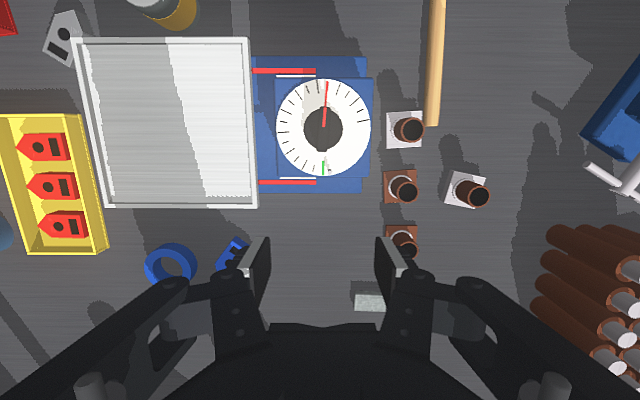

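View pics/g2.png

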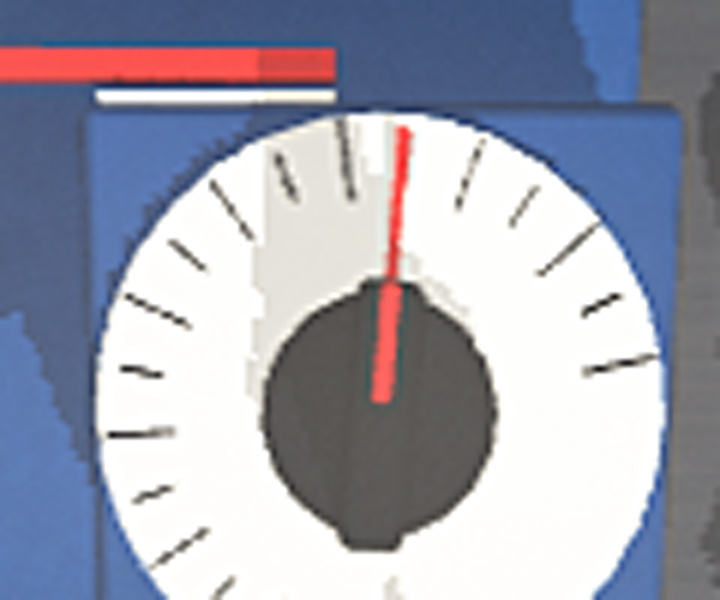

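```bash
python3 - <<'E'
from h import *
fingers.set_gripper(.5,40)
c=[.603,-.1145]
r.movep(c+[.24],D(-184.5)); r.line_to(c+[.16],v=.1); print(np.round(current_ft_force(),1))
r.line_to(c+[.140],v=.04); print(np.round(current_ft_force(),1))
fingers.set_gripper(0,60); print(grip(),np.round(current_ft_force(),1),np.round(current_moment(),2))
r.line_to(c+[.141],v=.04);print(np.round(current_ft_force(),1),current_time())
try:
  for y in list(range(-172,-8,12))+[-4,0]:
    r.movep(c+[.140],D(y)); print(y,grip(),np.round(current_ft_force(),1),np.round(current_moment(),2),round(current_time(),1))
except r.MotionError as e: print(e)
E
```

```text
[ 0.5  0.5 -0. ]
[ 0.3 -0.3 -0.3]
12.8 [-0.3  0.3  3.2] [ 0.13  0.14 -0.02]
[ 2.1  1.2 -6.5] 34.2667
-172 12.8 [0.5 0.8 2.1] [ 0.3 -0.  -0. ] 34.6
-160 12.7 [0.  3.3 4.3] [0.46 0.02 0.07] 34.9
-148 12.7 [-0.7  2.7  4.4] [0.6  0.08 0.06] 35.1
-136 12.7 [-0.9  2.7  4.8] [0.62 0.21 0.01] 35.4
-124 12.8 [-1.6  2.8  5.6] [0.61 0.22 0.04] 35.7
-112 12.9 [-2.1  3.6  5.3] [0.62 0.26 0.06] 36.0
-100 13.2 [-3.3  2.6  6.4] [0.65 0.34 0.08] 36.3
-88 12.8 [-3.2  2.7  6.7] [0.67 0.41 0.06] 36.6
-76 12.9 [-3.1  2.9  7.3] [0.62 0.5  0.06] 36.9
-64 12.8 [-2.7  3.   7.6] [0.58 0.55 0.01] 37.2
-52 13.0 [-2.8  2.5  7. ] [0.55 0.63 0.05] 37.5
-40 13.1 [-3.8  2.7  7.2] [0.58 0.65 0.08] 37.8
-28 12.5 [-4.3  2.   7.2] [0.5  0.74 0.12] 38.1
-16 12.8 [-3.3  2.3  7.2] [0.52 0.72 0.07] 38.5
-4 12.9 [-3.8  1.6  7.9] [0.51 0.75 0.02] 38.8
0 12.8 [-4.4  1.2  8.1] [0.42 0.73 0.07] 39.0
```

```bash
python3 - <<'E'
from h import *
c=[.603,-.1145]
for y in (1.5,3,4.5):
    r.movep(c+[.140],D(y)); r.hold(.2); m=current_moment(); print(y,grip(),np.round(current_ft_force(),1),np.round(m,2))
    if abs(m[2])>.3: break
fingers.set_gripper(.5,40); r.line_to(c+[.24],v=.15)
r.movep([.54,-.115,.36],D(0)); p=viewer.capture("wrist"); save(p,"h0")
r.movep([.54,-.115,.36],D(-180)); p=viewer.capture("wrist"); save(p,"h1"); save(p,"h2",6,(260,60,120,100)); print(current_time())
E
```

```text
1.5 12.9 [-3.6  2.2  7.4] [ 0.56  0.78 -0.81]
41.625
```

View pics/h2.png

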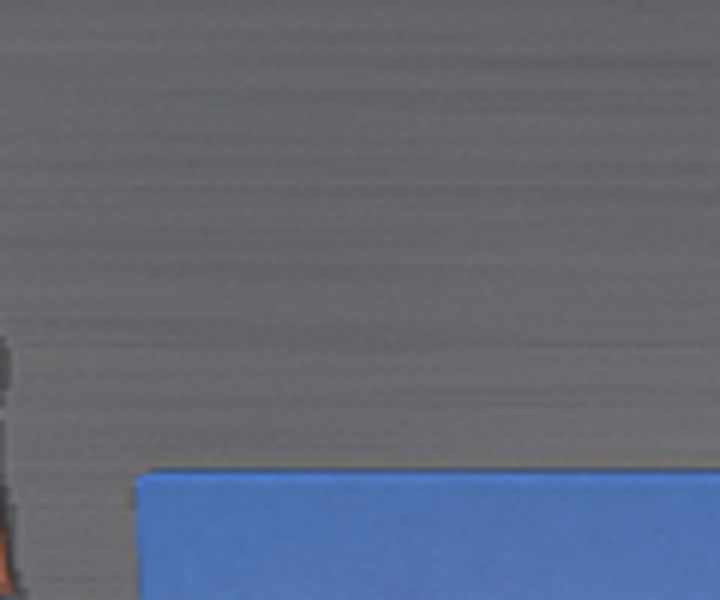

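View pics/h1.png

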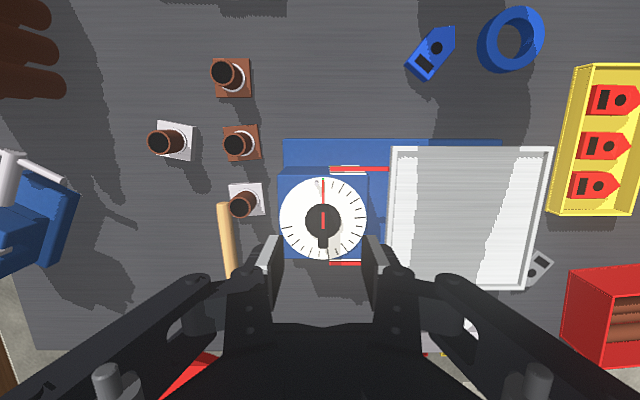

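```bash
python3 - <<'E'
from h import *
print(current_ee_rot())
r.movep([.46,-.28,.42],D(-90)); p=viewer.capture("wrist"); t=viewer.capture("top"); save(p,"i1")
for n in("light1","heavy1"):
  for q,nm in((p,"w"),(t,"t")):
    print(n,nm,[(np.round(d["location"],1).tolist(),round(d["p"],2),np.round(atz(q,d["location"],0),3)[:2].tolist()) for d in viewer.place_of(q,n)[:4]])
    print(n,nm,[(np.round(d["extent"],0).tolist(),round(d["p"],2)) for d in viewer.find_in(q,n)[:4]])
E
```

```text
[-8.99327720e+01  8.38728977e-02  1.20115950e-02]
light1 w [([293.6, 155.9], 0.82, [0.403, -0.27]), ([343.8, 148.0], 0.78, [0.503, -0.254]), ([429.7, 50.0], 0.6, [0.657, -0.076])]
light1 w [([328.0, 130.0, 32.0, 34.0], 0.94), ([276.0, 137.0, 33.0, 32.0], 0.78)]
light1 t [([417.4, 197.6], 0.82, [0.511, -0.251]), ([424.9, 234.7], 0.78, [0.387, -0.274]), ([419.6, 169.1], 0.61, [0.606, -0.26])]
light1 t [([408.0, 190.0, 20.0, 22.0], 0.88), ([413.0, 227.0, 17.0, 14.0], 0.63)]
heavy1 w [([394.8, 148.3], 0.79, [0.605, -0.254]), ([336.1, 203.8], 0.78, [0.49, -0.369])]
heavy1 w [([380.0, 131.0, 35.0, 35.0], 0.95), ([324.0, 188.0, 36.0, 31.0], 0.75)]
heavy1 t [([418.0, 171.0], 0.92, [0.6, -0.254]), ([453.4, 202.0], 0.79, [0.496, -0.371]), ([310.3, 113.6], 0.34, [0.794, 0.105])]
heavy1 t [([409.0, 162.0, 17.0, 19.0], 0.91), ([443.0, 195.0, 19.0, 21.0], 0.91)]
```

View pics/i1.png

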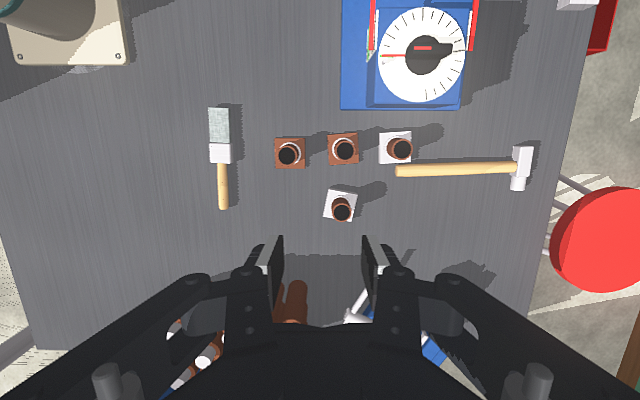

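```bash
cat >> h.py <<'E'
def stubs(p,ztop,near=None):
    """dark openings of the stubs in wrist picture -> world xy at ztop"""
    im=np.ascontiguousarray(p["image"]); g=im.max(2)
    m=(g<45).astype(np.uint8); n,l,s,c=cv2.connectedComponentsWithStats(m)
    o=[]
    for i in range(1,n):
        w,h,a=s[i,2],s[i,3],s[i,4]
        if 60<a<1500 and max(w,h)/min(w,h)<1.5 and a>.6*w*h:
            X=atz(p,c[i],ztop)[:2]
            if near is None or np.linalg.norm(X-np.array(near))<.05: o.append((np.round(X,4).tolist(),np.round(c[i],1).tolist(),int(a)))
    return o
E
python3 - <<'E'
from h import *
p=viewer.capture("wrist")
for nr,z in(((.60,-.253),.065),((.495,-.368),.065),((.503,-.253),.055),((.395,-.27),.055)): print(nr,stubs(p,z,nr))
for uv,z in(((402,149),.065),((341,212),.065),((343,149),.055),((287,154),.055)): print(np.round(atz(p,uv,z),3))
# hammer handle edges, plate edge
for uv in((396,165),(396,176),(440,163),(440,174)): print("handle",np.round(atz(p,uv,.02),3))
E
```

```text
(0.6, -0.253) []
(0.495, -0.368) []
(0.503, -0.253) []
(0.395, -0.27) []
[ 0.601 -0.252  0.065]
[ 0.495 -0.368  0.065]
[ 0.497 -0.253  0.055]
[ 0.396 -0.262  0.055]
handle [ 0.604 -0.286  0.02 ]
handle [ 0.606 -0.308  0.02 ]
handle [ 0.69  -0.282  0.02 ]
handle [ 0.692 -0.304  0.02 ]
```

```bash
cat >> h.py <<'E'
PAN=np.array([.603,.080])
def pickf(xy,yaw,h,op=.8):
    fingers.set_gripper(op,70)
    r.movep([xy[0],xy[1],.2],D(yaw)); r.line_to([xy[0],xy[1],h],v=.12)
    f=np.round(current_ft_force(),1); fingers.set_gripper(0,70); print("pre",f,"grip",grip())
    r.line_to([xy[0],xy[1],.26],v=.2); r.hold(.1); print("lift",grip(),np.round(current_ft_force(),1))
def placef(dxy,yaw,h,sink):
    X=PAN+np.array(dxy); z=.130-sink+h
    r.movep([X[0],X[1],.26],D(yaw)); print("over",grip(),np.round(current_ft_force(),1))
    r.line_to([X[0],X[1],z+.03],v=.12); r.line_to([X[0],X[1],z],v=.05); r.hold(.4); print("down",grip(),np.round(current_ft_force(),1))
E
python3 - <<'E'
from h import *
pickf((.601,-.253),-78,.032); 
t=viewer.capture("top"); save(t,"j1",2,(200,60,300,230))
print(current_ee_rot(),current_time())
E
```

```text
pre [1.2 0.1 0.1] grip 36.0
lift 35.9 [-0.4  0.3 -7.1]
[-9.01135339e+01  7.54870739e-02 -7.79881860e+01] 47.875
```

View pics/j1.png

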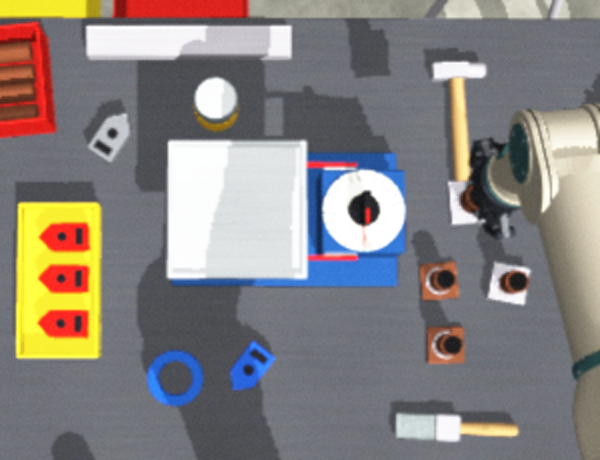

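```bash
python3 - <<'E'
from h import *
placef((.045,.047),-85,.032,.0245)
fingers.set_gripper(.75,70); x=current_eef_pos(); r.line_to([x[0],x[1],.26],v=.2)
r.movep([.46,-.28,.42],D(-90)); p=viewer.capture("wrist"); s=viewer.capture("scene");t=viewer.capture("top"); save(p,"k1"); save(s,"k2",3,(230,160,190,160))
for n in("light1","heavy1"):
  for q in(p,t):
    print(n,[(np.round(d["location"],1).tolist(),round(d["p"],2),np.round(atz(q,d["location"],0),3)[:2].tolist()) for d in viewer.place_of(q,n)[:4]])
E
```

```text
over 36.4 [-0.2 -0.2 -6.4]
down 36.3 [4.  1.1 0.5]
light1 [([293.6, 155.3], 0.82, [0.403, -0.268])]
light1 [([423.0, 235.2], 0.87, [0.386, -0.268]), ([419.1, 198.3], 0.64, [0.508, -0.257])]
heavy1 [([338.8, 200.8], 0.79, [0.495, -0.363])]
heavy1 [([305.3, 149.9], 0.84, [0.67, 0.122]), ([229.4, 200.8], 0.63, [0.5, 0.373]), ([235.4, 217.5], 0.2, [0.445, 0.353])]
```

View pics/k1.png

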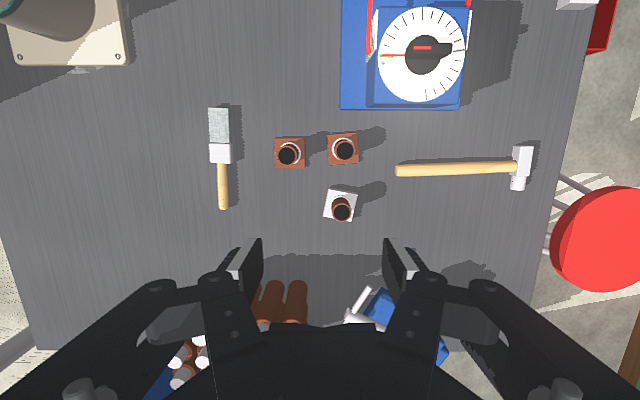

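View pics/k2.png

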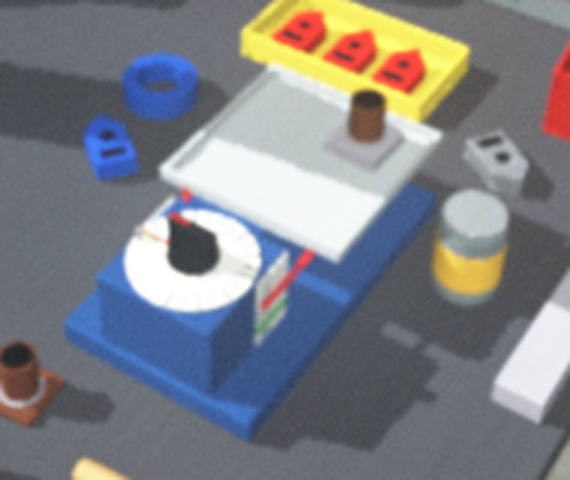

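```bash
python3 - <<'E'
from h import *
pickf((.495,-.367),-85,.032)
placef((.045,-.047),-85,.032,.0485)
fingers.set_gripper(.75,70); x=current_eef_pos(); r.line_to([x[0],x[1],.26],v=.2)
r.movep([.46,-.28,.42],D(-90)); p=viewer.capture("wrist"); s=viewer.capture("scene"); save(p,"l1"); save(s,"l2",3,(230,160,190,160))
print(current_time())
E
```

```text
pre [-0.2 -0.3 -0.3] grip 36.1
lift 36.5 [ 0.9  0.1 -6.5]
over 36.0 [ 0.8 -0.6 -6.9]
down 36.6 [2.9 0.2 1.6]
65.8
```

View pics/l1.png

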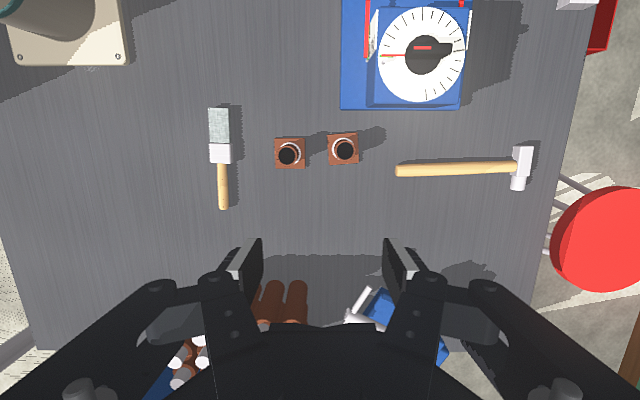

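View pics/l2.png

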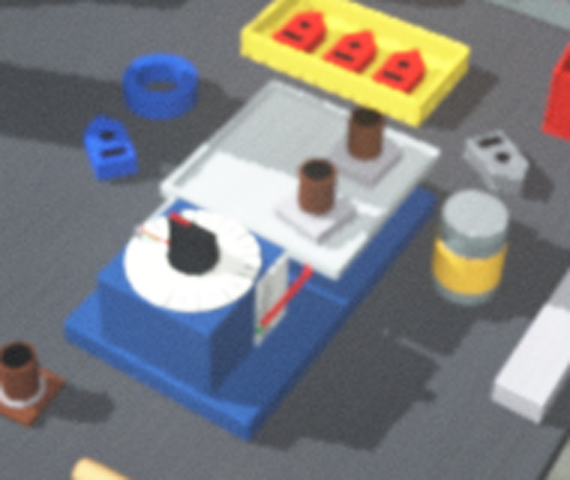

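```bash
python3 - <<'E'
from h import *
pickf((.498,-.2535),-88,.022)
placef((-.045,0),-88,.023,.0605)
fingers.set_gripper(.75,70); x=current_eef_pos(); r.line_to([x[0],x[1],.26],v=.2)
r.movep([.46,-.28,.42],D(-90)); r.hold(.5);p=viewer.capture("wrist"); s=viewer.capture("scene");t=viewer.capture("top"); save(p,"m1"); save(s,"m2",3,(230,160,190,160));save(t,"m3",2,(160,70,320,230))
print(current_time())
E
```

```text
pre [0.3 0.7 0.1] grip 36.2
lift 36.2 [-0.5 -0.  -3.5]
over 36.1 [ 0.6  0.3 -2.8]
down 36.0 [-0.2 -0.6  0.3]
77.6417
```

View pics/m2.png

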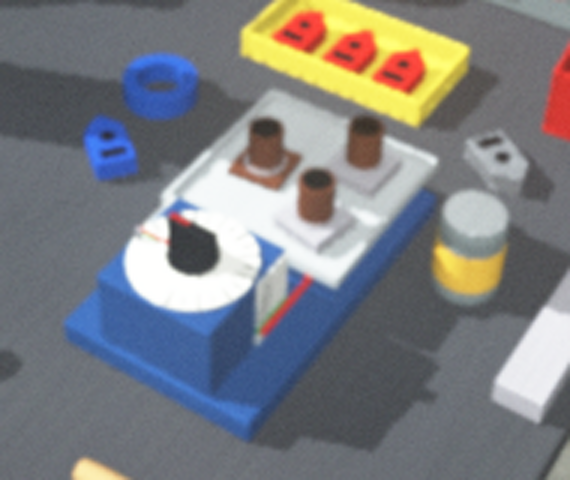

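View pics/m3.png

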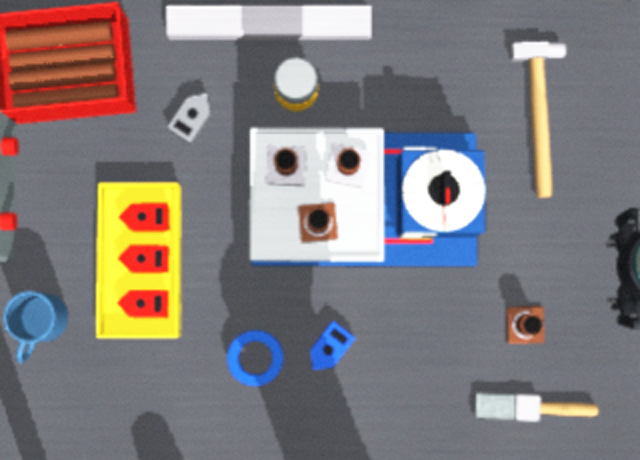

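View pics/m1.png

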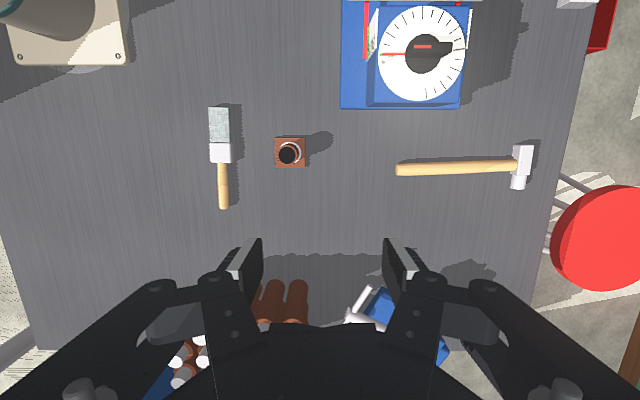

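```bash
python3 - <<'E'
from h import *
done=False
for x in (.40,.36,.44):
  for z in (.26,.30,.34):
    for rol in (-50,-60,-70):
      for yaw,ro in((-90,rol),(90,-180-rol)):
        k=planner.ik([x,-.06,z],[ro,0,yaw])
        if k is not None and not done: print(x,z,ro,yaw); best=([x,-.06,z],[ro,0,yaw]); done=True
if done:
    r.movep(*best); p=viewer.capture("wrist"); save(p,"n1"); print(current_ee_rot())
E
```

```text
0.4 0.26 -70 -90
[-6.98487120e+01  7.25793438e-03 -9.00556595e+01]
```

```bash
ls pics/n1.png
```

```text
pics/n1.png
```

View pics/n1.png

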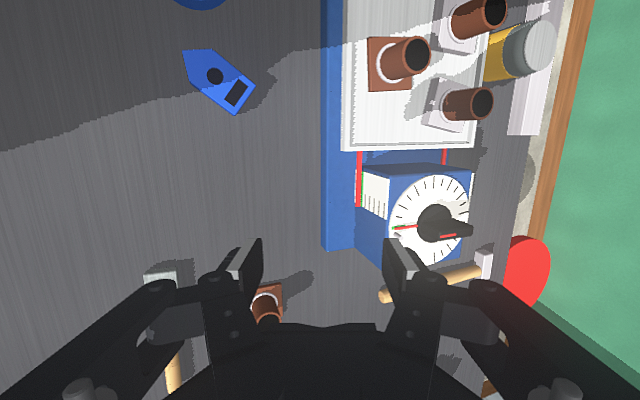

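```bash
python3 - <<'E'
from h import *
p=viewer.capture("wrist"); save(p,"n2",8,(340,140,90,75))
# pan rim nearest corners: rim height candidates against edges
for z in (.078,.073,.083): 
  print(z,[np.round(proj(p,(PAN[0]+a*.105,PAN[1]+b*.105,z)),1).tolist() for a,b in((-1,-1),(1,-1),(-1,1))])
x=PAN[0]-.068
for d in(.055,.060,.065): print(d,z,np.round(proj(p,(x,-.06,.125-d)),1))
E
```

```text
0.078 [[344.1, 152.1], [472.6, 147.8], [348.0, -50.6]]
0.073 [[342.5, 151.7], [469.9, 147.5], [346.0, -47.9]]
0.083 [[345.8, 152.4], [475.5, 148.0], [350.1, -53.4]]
0.055 0.083 [366.3 177.1]
0.06 0.083 [364.5 176.5]
0.065 0.083 [362.8 175.9]
```

View pics/n2.png

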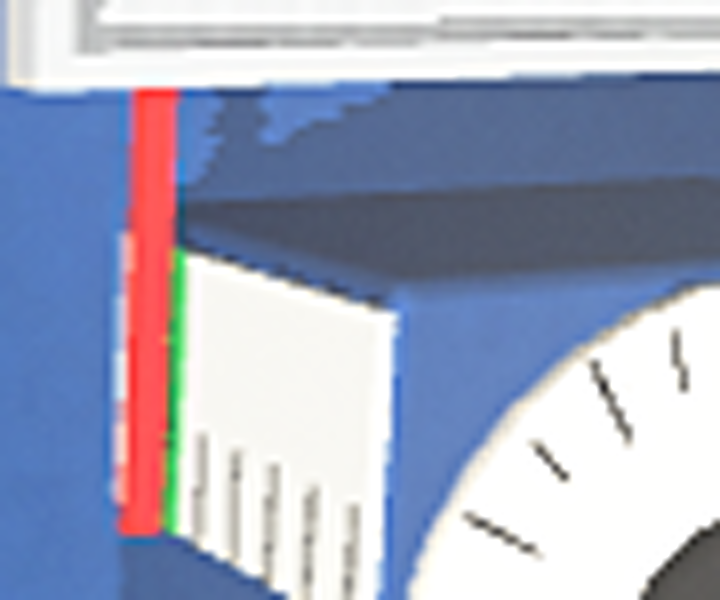

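```bash
python3 - <<'E'
from h import *
p=viewer.capture("wrist")
E=np.array(p["extrinsics"]); print("cam",np.round(-E[:3,:3].T@E[:3,3],3))
def onx(uv,x):
    o,d=ray(p,uv); return o+d*(x-o[0])/d[0]
for nm,u,v in (("striptopL",395,310),("tick1",350,510),("tick2",310,490),("tick3",270,470),("tick5",200,440),("greenR",184,260),("greenR2",172,520),("ptrR top",175,200),("ptrR bot",163,530),("ptrL mid",127,300),("ptrL bot",118,530),("stripbot",120,250),("stripbot2",112,495)):
    uv=(340+u/8-.5,140+v/8-.5); print(nm,[np.round(onx(uv,x)[1:],4).tolist() for x in(.538,.534,.530)])
E
```

```text
cam [0.353 0.006 0.395]
striptopL [[-0.0534, 0.1182], [-0.0522, 0.1242], [-0.0509, 0.1302]]
tick1 [[-0.0864, 0.1093], [-0.0844, 0.1155], [-0.0824, 0.1217]]
tick2 [[-0.0861, 0.0975], [-0.0841, 0.104], [-0.0821, 0.1104]]
tick3 [[-0.0859, 0.085], [-0.0839, 0.0917], [-0.0819, 0.0984]]
tick5 [[-0.0862, 0.061], [-0.0842, 0.0682], [-0.0823, 0.0755]]
greenR [[-0.0558, 0.0528], [-0.0545, 0.0602], [-0.0531, 0.0676]]
greenR2 [[-0.1032, 0.0519], [-0.1008, 0.0593], [-0.0985, 0.0667]]
ptrR top [[-0.0458, 0.0487], [-0.0447, 0.0562], [-0.0436, 0.0637]]
ptrR bot [[-0.1059, 0.0486], [-0.1035, 0.0561], [-0.1011, 0.0636]]
ptrL mid [[-0.0664, 0.0314], [-0.0649, 0.0393], [-0.0633, 0.0472]]
ptrL bot [[-0.1108, 0.0306], [-0.1082, 0.0385], [-0.1057, 0.0464]]
stripbot [[-0.0576, 0.028], [-0.0563, 0.0359], [-0.0549, 0.0439]]
stripbot2 [[-0.1046, 0.0277], [-0.1022, 0.0356], [-0.0999, 0.0436]]
```

```bash
python3 - <<'E'
from h import *
r.movep([.46,-.28,.42],D(-90)); r.hold(.5); t=viewer.capture("top");save(t,"o1",2,(160,70,320,230)); print(current_time(),grip(),np.round(current_ft_force(),1))
E
```

```text
80.5083 63.8 [ 0.   0.1 -0.5]
```

View pics/o1.png

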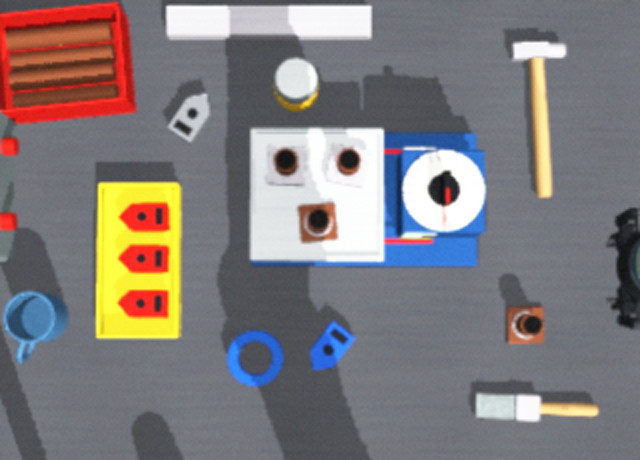

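The picture shows three blocks in the tray (~145, 215–302), three feet upright on the pan, and the spare light foot upright on the bench at (525, 325). The bystanders have not moved.

```bash
python3 - <<'E'
from station import *
print(order.hand_in(), current_time())
E
```

```text
the job is handed in; nothing more can be done
the job is handed in; nothing more can be done
```

The job is done and handed in at about 80 s on the robot's clock; the hand-in gives no verdict.

- **Blocks:** I moved all three red blocks from the pan into the yellow tray. They lie flat in the last picture, and I left the blue and grey look-alikes alone.
- **Tare knob:** With the pan empty, I turned the knob about 185° anticlockwise until it hit the stop. The wrist moment jumped to -0.81 N m there, and the knob's pointer lies over the green mark.
- **Feet:** Two heavy feet and one light foot stand upright on the pan. The spare light foot stands on the bench.
- **Bystanders:** The brush, hammer, tape, tin and mug look undisturbed, and the gripper was clear of everything at hand-in.

**Pan depth:** In a close-up the pan's pointer covers most of the green band. I estimate the pan has sunk 58 to 62 mm against the 55 to 65 mm allowed. The stated masses give 57 to 63 mm.

**Less certain check:** One reading of the pan's rim corners disagreed. The left corner alone gave about 68 mm, but the corners were blurred and the midpoint of the two gave about 60 mm, so I relied on the pointer view.

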